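Unload the parts-washing pot

TASK

The washed bushings have to drain: take the lid off the steel pot and lay it flat on the bench, knob up, then lift the parts basket out of the pot and hang it by its handle across both prongs of the hook on the stand, so that it hangs level and still behind the upturned tips. Let go of things gently, do not drop them, and leave the grey bin, the red plate and the jar where they are.

Things in the scene. Friction and masses are not known exactly. Their poses are not given: they have to be found in the camera images.
- pot: round open steel pot, dry, fixed to the bench, outside diameter 180 mm, height 115 mm, wall 4 mm, floor 5 mm thick; two small dark ears on its sides at its +y and -y; origin at the centre of its underside, z up. It may stand on the left or on the right, the hook stand on the other side
- lid: loose aluminium lid, about 0.3 kg, lying on the pot's rim: flange 188 mm in diameter, 5 mm thick, below it a plug 152 mm in diameter and 8 mm deep that enters the pot's mouth (172 mm), on top a 14 mm stem and a black knob; origin at the centre of the plug's underside, z up. Laid on the bench it stands on its plug, origin at bench height
- lid_knob (a point): centre of the lid's black cylindrical knob, 30 mm in diameter and 22 mm tall, 39 mm above the lid's origin; the flange's top is 26 mm below this point
- basket: loose round steel parts basket with four bushings fixed in it, about 0.35 kg, diameter 124 mm (132 mm over the handle's uprights), wall height 35 mm, standing on the pot's floor under the lid; a rigid dark wire handle arches over it in the basket's y-z plane; origin at the centre of its underside, z up, y along the handle's top bar
- basket_bar (a point): middle of the handle's straight top bar, on the bar's axis, 92 mm above the basket's underside; the bar is 8 mm thick, runs 55 mm to either side along the basket's y (uprights at 62 mm); below it 53 mm are free down to the basket's rim; at the start it is about 97 mm above the bench, 18 mm below the pot's rim
- hook: steel stand fixed to the bench: dark base 140 x 100 x 12 mm, 16 mm post at the origin, 205 mm tall, topped by two parallel prongs pointing to the stand's -x (roughly to the robot), 8 mm thick, axes at y = -32 and +32 mm; from the post they slope down to a seat (underside 191 mm high) 83-100 mm out, then turn up to tips 118 mm out, 215 mm high, the stand's highest
- hook_seat (a point): where the middle of the handle's bar belongs: midway between the prongs, 92 mm in front of the post, 203 mm above the bench (height of the bar's axis when it rests in the seats); axes as the stand's, y across the prongs, so the bar then lies along y
- bin: bystander: open grey plastic bin of small parts, 100 x 130 x 60 mm, beyond the middle of the work area; origin at the centre of its underside
- plate: bystander: red steel plate with four slots, 90 x 120 x 20 mm; origin at the centre of its underside
- jar: bystander: closed grey jar with a steel cap, 66 mm in diameter, 85 mm tall; origin at the centre of its underside
Not all that is in view belongs to the job. Of the things that look like the lid, the smaller one is meant.

How it is judged:
On the way, in this order (a step that is already met when the one before it is completed fails the run):
1. the lid lies flat on the bench, knob up, let go, while the basket is still in the pot (height (world z) of lid below 0.008 m and angle between lid's own z axis and vertical below 0.08 rad and linear speed of lid below 0.03 m/s and contact force between the fingers and lid below 0.3 N and horizontal distance between basket and pot below 0.03 m and height (world z) of basket below 0.02 m), for 0.2 s.
2. the basket hangs by its handle on both prongs of the hook (x of basket_bar in the frame of hook_seat between -0.025 and 0.045 m and y of basket_bar in the frame of hook_seat between -0.03 and 0.03 m and z of basket_bar in the frame of hook_seat between -0.006 and 0.012 m and angle between the y axis of basket and the y axis of hook, either way round below 0.4 rad and contact force between basket and hook above 1 N and angle between basket's own z axis and vertical below 0.25 rad and linear speed of basket below 0.06 m/s), for 0.2 s.
At the end, for the whole second after the job is handed in: Basket still (< 0.06 m/s), upright within 0.25 rad, resting on the hook; bar's middle from hook_seat: 30 mm sideways, 25 mm tipward, 45 mm postward, -6 to +12 mm in height; bar across prongs within 0.4 rad. Lid at rest on the bench, underside under 8 mm up, tilt under 0.08 rad (all of step 2 and height (world z) of lid below 0.008 m and angle between lid's own z axis and vertical below 0.08 rad and linear speed of lid below 0.03 m/s); the robot touches nothing.
It fails at once if the grey bin is moved more than 20 mm (distance of bin from where it was at the start of the episode above 0.02 m).
It fails at once if the red plate is moved more than 20 mm (distance of plate from where it was at the start of the episode above 0.02 m).
It fails at once if the jar is moved more than 20 mm (distance of jar from where it was at the start of the episode above 0.02 m).
It fails at once if the lid is dropped (falls free faster than 0.8 m/s, about 33 mm) (linear speed of lid above 0.8 m/s and contact force between the fingers and lid below 0.3 N).
It fails at once if the basket is dropped (falls free faster than 0.8 m/s, about 33 mm) (linear speed of basket above 0.8 m/s and contact force between the fingers and basket below 0.3 N).
It also fails if it takes over 64 s, if anything falls off the work surface, if the arm or the gripper's body presses on something with over 40 N, if the wrist force passes 120 N, or if a joint passes its speed limit or range.

ROBOT

A 7-joint arm with a two-finger parallel gripper is mounted at the origin on the work surface. World frame = base frame: x ahead of the robot, y to its left, z up, the work surface at z = 0. Lengths are in m, angles in rad, forces in N, time in s.
With the tool pointing down it reaches from about 0.4 to 0.9 m from the base axis. Payload 5.6 kg.
Tool frame: the origin (TCP) lies midway between the tips of the shut fingers; the grasp point (between the pads) lies 19 mm behind it; z points along the fingers, y is the line along which they close (so a half turn about z gives the same grasp; the last joint's range is limited). The gripper opens to 92 mm and grips with 3 to 60 N. Pads are 20 mm wide; open, the fingers measure 128 mm over their backs; the gripper's body (75 mm by 189 mm) begins 69 mm behind the grasp point.
Start: joints at [-1.254, 0.468, -0.012, 1.603, 0.006, 1.071, -0.056], TCP at [0.229, 0.608, 0.215] pointing down, gripper open.
Joint ranges: [-2.53, 2.53], [-0.31, 2.02], [-1.57, 1.55], [0.28, 2.44], [-1.29, 4.43], [0.15, 1.84], [-2.92, 2.92]. Speed limits (rad/s): [2.57, 2.57, 3.14, 3.14, 3.14, 3.14, 3.14].

INTERFACE

Orientations are given as a 3x3 rotation matrix whose columns are the frame's x, y, z axes.
In Python, from station import env, effector, solver, viewer, workorder, search_frame, tip_of gives the robot as it stands. Calls block until the motion is done:
- env.reach(position, orientation): joint-space move of the TCP to a pose.
- env.movel(position, frame=None, rate=0.15): straight line of the TCP; frame=None keeps the orientation; rate is the mean speed in m/s.
- env.goto_joints(angles): joint-space move.
- effector.release() and effector.grasp(squeeze=None): open the fingers fully, or close them until they stop; squeeze is the grip in N (None keeps the last).
- env.pause(seconds).
- solver.inverse_kinematics(position, orientation): joint angles nearest the present ones, or None.
- env.sense(): the state.
- viewer.read_camera(name): name is "side" or "top"; returns (picture, depth): 400x640x3 uint8, red, green, blue; 400x640 float32, m along the optical axis (not along the pixel's ray), 0 where there is no reading.
- viewer.camera_info(name): a dict with "intrinsics" (3x3 intrinsics, pixels), "eye" and "rotation" of the camera in the world. Camera axes: x right, y up, looking along -z (the intrinsics and any distortion apply to the point x, -y, -z); pixel columns grow to the right and rows downward; lengths in m; the calibration is good to about 2 mm. A picture is of the moment at which its call begins. camera_info takes no time and is no camera call.
A pose or a line that the arm cannot do raises env.PlanningError and nothing moves.
- workorder.finish_job(): hands the job in; it is judged then, once.
Trained networks look in the newest picture that a camera, given by its name, has taken for a name from the list of things; names that differ only in an ending like _2 or _b are one class to them, and where a whole thing is asked for, a point or a joint stands for the part that bears it (a point fixed in the world has none). Each returns a list of dicts, best first, with "score" (0 to 1); they miss things now and then, are a little off and sometimes report something else, mostly with a low value. They report only what shows in the picture. A call takes as long as a camera call. They do not tell look-alikes from the thing itself.
- search_frame(camera, name): "at" ([x, y, z] in m, in world coordinates, good to about 4 mm: the middle of the surface that is visible of it).
- tip_of(camera, name): "at" ([x, y, z] in m, in world coordinates, good to about 4 mm: a listed point, or the origin of a listed thing).
The state is a dict: "t": time; "joint_positions": joint angles; "joint_velocities": joint speeds; "tau": joint torques, N m; "ee_pos": TCP position; "tcp_rot": TCP orientation; "wrist_force": force on the tool from outside, world axes, zero at the start; "moment": the same for the moment, N m; "gripper_width": finger opening in m; "grasp_force": force on a finger pad.
Only numpy, scipy, OpenCV 4.12 (cv2) and the standard library are available. Lean on these libraries where they do the work, as an engineer would, in place of code of your own. Each camera call takes 0.05 s, during which the arm holds its last target. There are 200 camera calls.

## Working session

There is one attempt and no reset: what is moved stays moved. The work goes in short steps, each a Python script; the robot and the scene stay as the last script left them, time stands still between calls to the robot, and variables do not carry over. Pictures are saved under pics/ and viewed, at most 10 in all, crops included, and the job is handed in when it is done.

```bash
mkdir -p pics; cat > h.py <<'E'
from station import env, effector, solver, viewer, workorder, search_frame, tip_of
import numpy as np, cv2
def cloud(n):
    p,d=viewer.read_camera(n); c=viewer.camera_info(n); K=np.array(c["intrinsics"])
    v,u=np.mgrid[:d.shape[0],:d.shape[1]]
    pc=np.stack([(u-K[0,2])/K[0,0]*d,-(v-K[1,2])/K[1,1]*d,-d],-1)
    w=pc@np.array(c["rotation"]).T+np.array(c["eye"]); w[d<=0]=np.nan
    return p,w
def pix(n,P):
    c=viewer.camera_info(n);K=np.array(c["intrinsics"]);q=(np.array(P)-c["eye"])@np.array(c["rotation"])
    return [round(float(K[0,0]*q[0]/-q[2]+K[0,2])),round(float(K[1,1]*-q[1]/-q[2]+K[1,2]))]
E
python3 - <<'E'
from h import *
for n in("top","side"):
    p,w=cloud(n); cv2.imwrite(f"pics/{n}0.png",p[...,::-1]); np.savez(f"/tmp/{n}0.npz",p=p,w=w)
    print(n,viewer.camera_info(n))
    for k in("pot","lid","lid_knob","hook","hook_seat","bin","plate","jar","basket","basket_bar"):
        for nm,f in(("s",search_frame),("t",tip_of)):
            try: print(k,nm,[(np.round(r["at"],3).tolist(),round(r["score"],2),pix(n,r["at"])) for r in f(n,k)])
            except Exception as e: print(k,nm,repr(e)[:80])
print(env.sense()["t"])
E
```

```text
top {'intrinsics': array([[388.52729429,   0.        , 321.50087465],
       [  0.        , 388.52729429, 201.93795387],
       [  0.        ,   0.        ,   1.        ]]), 'eye': array([0.23496339, 0.17141092, 1.42886009]), 'rotation': array([[-0.02953289,  0.97558796, -0.21761421],
       [-0.99956224, -0.02921053,  0.00469878],
       [-0.00177256,  0.21765771,  0.97602355]])}
pot s [([0.51, 0.232, 0.069], 0.53, [303, 210])]
pot t []
lid s [([0.433, 0.58, 0.021], 0.58, [208, 236])]
lid t [([0.438, 0.582, 0.001], 0.89, [210, 236]), ([0.578, 0.265, 0.106], 0.83, [293, 190])]
lid_knob s [([0.573, 0.268, 0.122], 0.95, [291, 190]), ([0.431, 0.579, 0.02], 0.71, [209, 237])]
lid_knob t [([0.576, 0.268, 0.147], 0.8, [291, 187]), ([0.437, 0.582, 0.057], 0.8, [205, 234])]
hook s [([0.555, -0.202, 0.019], 0.64, [420, 198])]
hook t [([0.604, -0.198, 0.003], 0.74, [417, 186])]
hook_seat s [([0.553, -0.206, 0.014], 0.86, [420, 198])]
hook_seat t [([0.514, -0.223, 0.2], 0.56, [441, 197])]
bin s [([0.706, 0.013, 0.005], 0.8, [360, 162])]
bin t [([0.697, 0.016, 0.001], 0.93, [359, 164])]
plate s 
[... 1088 characters left out ...]
3], 0.66, [292, 215])]
lid_knob t [([0.436, 0.586, 0.054], 0.95, [281, 314]), ([0.573, 0.272, 0.146], 0.9, [292, 206])]
hook s [([0.601, -0.171, 0.011], 0.46, [341, 178])]
hook t [([0.603, -0.198, -0.0], 0.54, [343, 177])]
hook_seat s []
hook_seat t [([0.575, 0.272, 0.145], 0.42, [291, 207])]
bin s [([0.707, -0.004, 0.041], 0.91, [297, 185])]
bin t [([0.696, 0.018, 0.002], 0.98, [297, 197])]
plate s [([0.329, 0.307, 0.018], 0.62, [362, 269])]
plate t [([0.344, 0.268, -0.003], 0.6, [362, 265])]
jar s [([0.331, -0.236, 0.058], 0.67, [414, 174])]
jar t [([0.333, -0.26, 0.001], 0.79, [414, 184])]
basket s []
basket t []
basket_bar s []
basket_bar t [([0.579, 0.267, 0.105], 0.56, [291, 216])]
2.1
```

View pics/top0.png

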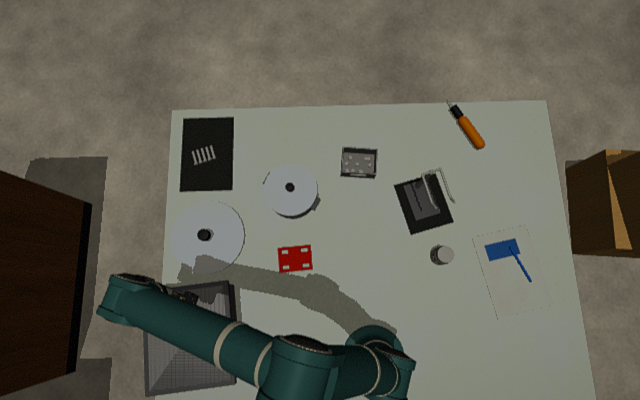

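View pics/side0.png

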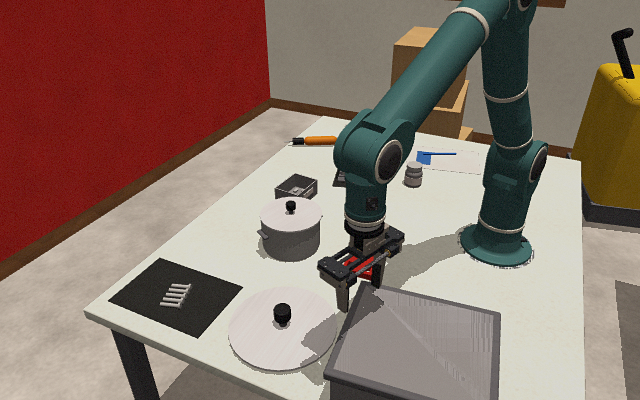

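The top picture shows the pot with a lid at about (291,188), a larger lid on the bench at (208,236), the hook stand at (425,200), the bin at (359,162), the plate at (296,259) and the jar at (442,254). The side picture shows the pot lid's knob at (291,206) and the large lid's knob at (282,314).
Two things could be taken for the lid: the one on the pot, top (291,190), and the one on the bench, top (208,236). I choose the one on the pot because it is smaller, and will check it in a close crop with depth.

```bash
python3 - <<'E'
from h import *
from scipy.optimize import least_squares
def circ(P):
    return least_squares(lambda q:np.hypot(P[:,0]-q[0],P[:,1]-q[1])-q[2],[*P.mean(0)[:2],.09],loss="soft_l1",f_scale=.003).x
D={n:np.load(f"/tmp/{n}0.npz") for n in("top","side")}
for n in D:
    w=D[n]["w"];x,y,z=np.moveaxis(w,-1,0)
    print(n,"bench",np.nanmedian(z[(abs(x-.48)<.05)&(abs(y-.03)<.05)]), "max z in place", np.nanpercentile(z[(np.hypot(x-.48,y-.03)<.11)],99.5))
    for nm,c,lo,hi in(("lid",(.577,.268),.1,.13),("big",(.437,.583),.005,.035)):
        m=(np.hypot(x-c[0],y-c[1])<.16)&(z>lo)&(z<hi)
        P=w[m]; zz=np.median(P[:,2])
        mm=(m&(abs(z-zz)<.006)).astype(np.uint8)
        cs=max(cv2.findContours(mm,0,1)[0],key=cv2.contourArea)[:,0]
        E=w[cs[:,1],cs[:,0]]; print(nm,"top z",zz,"circle",circ(E))
        k=w[(np.hypot(x-c[0],y-c[1])<.04)&(z>zz+.018)]
        t=k[k[:,2]>np.percentile(k[:,2],90)-.006]
        print("  knob top z",np.percentile(k[:,2],90),"c",t.mean(0),(t.min(0)+t.max(0))/2,len(t))
    m=(abs(x-.58)<.16)&(abs(y+.2)<.15)
    b=w[m&(z>.007)&(z<.02)]
    r=cv2.minAreaRect((b[:,:2]*1000).astype(np.float32)); print("base",len(b),r)
    t=w[m&(z>.18)]; print("prongs",len(t), t.max(0) if len(t) else "")
    np.save(f"/tmp/pr_{n}.npy",t)
    a=D[n]["p"]; 
T=D["top"]["p"][150:260,180:340]; H=D["top"]["p"][155:245,380:480]
cv2.imwrite("pics/crop.png",np.hstack([cv2.resize(T,(436,300)),cv2.resize(H,(333,300))])[...,::-1])
E
```

```text
top bench -0.0007868034077005426 max z in place 0.006915482178862509
lid top z 0.1196152591106755 circle [0.57905806 0.27336146 0.09194574]
  knob top z 0.15958427932002564 c [0.57825822 0.27355212 0.1570113 ] [0.57765168 0.27361004 0.15725027] 48
big top z 0.01849905172299482 circle [0.43616986 0.58709593 0.13334965]
  knob top z 0.07448928452123418 c [0.43547922 0.58669058 0.07220503] [0.43650929 0.58683228 0.07275173] 98
base 815 ((571.8902587890625, -200.2263641357422), (280.3677673339844, 284.48175048828125), 86.50259399414062)
prongs 251 [ 0.61407476 -0.16261988  0.21799011]
side bench 0.0014407046941064539 max z in place 0.006187791667491553
lid top z 0.1210592980365981 circle [0.57845831 0.27314714 0.0923452 ]
  knob top z 0.1589448489454225 c [0.57663488 0.27539706 0.15733346] [0.5778631  0.27324101 0.15750106] 54
big top z 0.01989781569049287 circle [0.434959   0.58648341 0.1339762 ]
  knob top z 0.07462234795434926 c [0.43399266 0.58776969 0.07277556] [0.43388433 0.5866212  0.07287266] 183
base 75 ((681.6165771484375, -163.53207397460938), (178.4925537109375, 167.14515686035156), 22.91514778137207)
prongs 5 [ 0.61121928 -0.2049808   0.21208717]
```

View pics/crop.png

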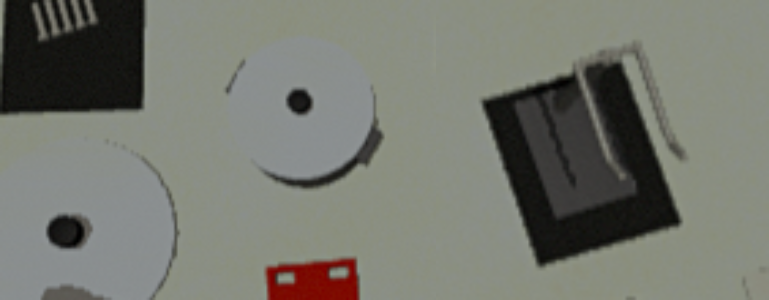

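The crop shows the smaller lid on the pot (knob at crop 300,101) and part of the bigger one (crop 66,232). Depth gives flange radii of 92 mm and 134 mm, so the pot lid is the right one. The hook prongs are at the right (crop 585–685, 45–180), pointing towards the robot with some yaw.

```bash
cat >> h.py <<'E'
def down(yaw):  # tool z down, tool y at angle yaw in the world
    y=np.array([np.cos(yaw),np.sin(yaw),0]);z=np.array([0,0,-1.]);return np.stack([np.cross(y,z),y,z],1)
def st(tag=""):
    s=env.sense();print(tag,"t",round(s["t"],2),"tcp",np.round(s["ee_pos"],4),"F",np.round(s["wrist_force"],1),"w",round(s["gripper_width"],4),"g",round(s["grasp_force"],1),flush=True);return s
def lower(p,zmin,dF,step=.001,rate=.03):
    f0=env.sense()["wrist_force"][2];p=np.array(p,float)
    while p[2]>zmin:
        p[2]-=step;env.movel(p,rate=rate);s=env.sense()
        if s["wrist_force"][2]-f0>dF:break
    st("lower");return p
E
python3 - <<'E'
from h import *
y0=env.sense()["tcp_rot"][:,1];print(y0)
K=np.array([.5785,.2733,.147]);g=np.array([0,0,-.019])
best=min((np.abs(q-env.sense()["joint_positions"]).max(),a) for a in np.arange(-np.pi,np.pi,np.pi/8) if (q:=solver.inverse_kinematics(K+g+[0,0,.06],down(a))) is not None)
print(best);R=down(best[1])
env.reach(K+g+[0,0,.06],R);env.movel(K+g);st("at")
effector.grasp(squeeze=25);st("gripped")
p=K+g+[0,0,.07];env.movel(p);st("up")
E
```

```text
[ 3.52103047e-01  9.35961240e-01 -3.24371080e-05]
(np.float64(0.48611095422114126), np.float64(0.0))
at t 4.42 tcp [0.5786 0.2738 0.1283] F [0.1 0.  0.1] w 0.092 g 0.0
gripped t 5.38 tcp [0.5783 0.2733 0.1279] F [-0.7 -0.5  0.3] w 0.0295 g 25.0
up t 6.0 tcp [0.5778 0.2731 0.1972] F [ 0.2 -0.5 -3.8] w 0.0295 g 25.0
```

```bash
python3 - <<'E'
from h import *
env.movel([.48,.03,.198],rate=.25);env.movel([.48,.03,.027],rate=.12);env.pause(.2);st("near")
lower([.48,.03,.027],.014,1.5)
effector.release();st("open");env.movel([.48,.03,.12],rate=.2)
env.reach([.45,-.02,.35],down(0));st()
for n in("top","side"):
    p,w=cloud(n); cv2.imwrite(f"pics/{n}1.png",p[...,::-1]); np.savez(f"/tmp/{n}1.npz",p=p,w=w)
    for k in("basket","basket_bar","hook","hook_seat","lid"):
        print(n,k,[(np.round(r["at"],3).tolist(),round(r["score"],2),pix(n,r["at"])) for r in tip_of(n,k)])
E
```

```text
near t 8.97 tcp [0.4803 0.0301 0.0274] F [ 0.7 -0.  -2.6] w 0.0294 g 25.0
lower t 10.72 tcp [0.48   0.03   0.0208] F [-3.5 -0.6  8.6] w 0.029 g 25.0
open t 11.73 tcp [0.48 0.03 0.02] F [ 0.6 -0.   0.2] w 0.0919 g 0.0
 t 13.32 tcp [ 0.4494 -0.0193  0.3483] F [-0.5  0.6 -0.7] w 0.092 g 0.0
top basket [([0.591, 0.26, 0.005], 0.66, [296, 193])]
top basket_bar [([0.582, 0.262, 0.097], 0.87, [294, 189])]
top hook []
top hook_seat [([0.513, -0.224, 0.202], 0.4, [442, 197])]
top lid [([0.435, 0.582, -0.0], 0.72, [210, 237]), ([0.583, 0.262, 0.102], 0.26, [294, 188])]
side basket [([0.586, 0.261, 0.004], 0.83, [292, 241]), ([0.695, 0.017, -0.0], 0.41, [297, 198])]
side basket_bar [([0.587, 0.26, 0.093], 0.85, [290, 218]), ([0.337, -0.261, -0.0], 0.52, [413, 184])]
side hook [([0.6, -0.198, 0.0], 0.56, [344, 177])]
side hook_seat [([0.518, -0.229, 0.201], 0.95, [369, 131]), ([0.346, 0.268, -0.002], 0.3, [362, 265])]
side lid [([0.433, 0.587, -0.003], 0.71, [283, 331]), ([0.587, 0.262, 0.092], 0.48, [290, 218])]
```

View pics/top1.png

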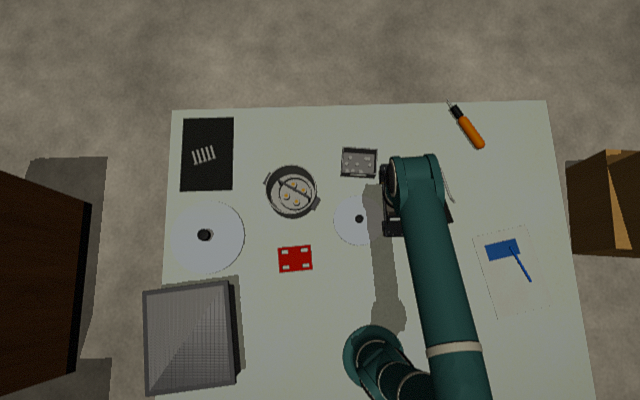

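The top picture shows the lid on the bench at (359,218), partly behind the arm, and the open pot at (292,192). The dark handle runs diagonally from about (279,181) to (310,202). Next I fit the bar's line and the hook.

```bash
python3 - <<'E'
from h import *
from scipy.optimize import least_squares
def line(P):
    for _ in range(4):
        c=P.mean(0);d=np.linalg.svd(P-c)[2][0];d*=np.sign(d[1]) or 1
        P=P[np.linalg.norm(np.cross(P-c,d),axis=1)<.008]
    s=(P-c)@d;return len(P),(c+d*(np.percentile(s,2)+np.percentile(s,98))/2).round(4),d.round(3),np.ptp(s).round(3),np.degrees(np.arctan2(d[1],d[0])).round(1)
for n in("top","side"):
    D=np.load(f"/tmp/{n}1.npz");w=D["w"];p=D["p"].astype(int);x,y,z=np.moveaxis(w,-1,0)
    m=(np.hypot(x-.583,y-.265)<.072)&(z>.08)&(z<.125)
    print(n,"bar",m.sum(),line(w[m]), np.percentile(z[m],[10,50,90]))
    l=(np.hypot(x-.48,y-.03)<.085)&(z<.04);P=w[l]
    P=P[(P[:,2]>.008)&(P[:,2]<.02)];co=np.linalg.lstsq(np.c_[P[:,:2],np.ones(len(P))],P[:,2],rcond=None)[0]
    print("lid tilt",co[:2],"z",np.median(P[:,2]),len(P))
# hook: model fit on seen prongs
for f,n in(("top0","top"),("side1","side"),("side0","side")):
    D=np.load(f"/tmp/{f}.npz");w=D["w"];x,y,z=np.moveaxis(w,-1,0)
    P=w[(np.abs(x-.56)<.12)&(np.abs(y+.2)<.1)&(z>.15)&(z<.225)]
    print(f,"prong pts",len(P))
    if len(P)<25: continue
    # centreline polyline samples of stand
    pts=[]
    for s in(-.032,.032):
        for a,b in(((0,.201),(-.083,.195)),((-.083,.195),(-.1,.195)),((-.1,.195),(-.118,.211))):
            for t in np.linspace(0,1,25):pts.append((a[0]+t*(b[0]-a[0]),s,a[1]+t*(b[1]-a[1])))
    pts+= [(0,s,.201) for s in np.linspace(-.032,.032,25)]
    pts=np.array(pts)
    from scipy.spatial import cKDTree
    def tr(q):
        c,s=np.cos(q[2]),np.sin(q[2]);return pts@np.array([[c,s,0],[-s,c,0],[0,0,1]])+[q[0],q[1],q[3]]
    f_=lambda q:np.abs(cKDTree(tr(q)).query(P)[0]-.004)
    best=min((least_squares(f_,[.602,-.198,a,0],loss="soft_l1",f_scale=.004,diff_step=1e-3) for a in(.1,.25,.4)),key=lambda r:r.cost)
    q=best.x;print(" q",q.round(4),"deg",np.degrees(q[2]).round(1),"med res",np.median(f_(q)).round(4))
    print(" seat",(q[:2]-.092*np.array([np.cos(q[2]),np.sin(q[2])])).round(4),"z",(.203+q[3]).round(4))
T=np.load("/tmp/side1.npz")["p"];cv2.imwrite("pics/c1.png",np.hstack([cv2.resize(T[190:280,240:340],(400,360)),cv2.resize(T[110:200,320:420],(400,360))])[...,::-1])
E
```

```text
top bar 84 (79, array([0.5842, 0.2615, 0.0985]), array([0.525, 0.851, 0.022]), np.float64(0.126), np.float64(58.3)) [0.0930698  0.09837364 0.10250481]
lid tilt [0.00101559 0.00281399] z 0.012314357564400913 1423
side bar 116 (98, array([0.5853, 0.2659, 0.0999]), array([0.521, 0.853, 0.009]), np.float64(0.127), np.float64(58.6)) [0.09139371 0.09988965 0.10288366]
lid tilt [0.00051612 0.00083504] z 0.014144438694958406 963
top0 prong pts 265
 q [ 0.5997 -0.1958  0.2831  0.0021] deg 16.2 med res 0.0013
 seat [ 0.5114 -0.2215] z 0.2051
side1 prong pts 213
 q [ 0.5993 -0.1945  0.2948  0.0006] deg 16.9 med res 0.0025
 seat [ 0.5113 -0.2212] z 0.2036
side0 prong pts 5
```

View pics/c1.png

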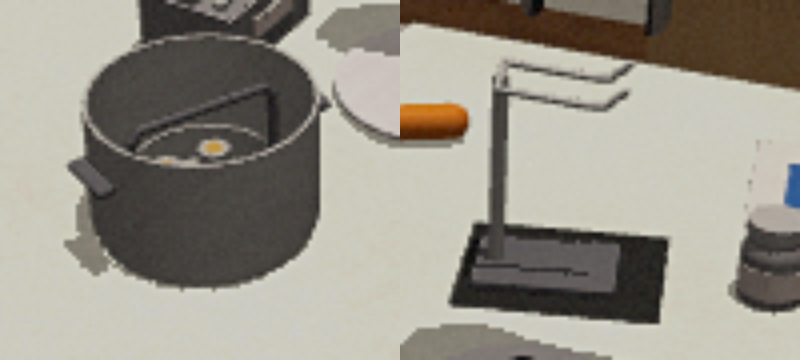

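The crop shows the handle bar in the pot from about (137,135) to (270,92), and the free hook prongs from (500,75) to (625,75) with their tips up. The two views agree within about 4 mm, so I go for the basket.

```bash
python3 - <<'E'
from h import *
g=np.array([0,0,-.019]);B=np.array([.585,.262,.097]);yh=np.radians(16.5);S=np.array([.513,-.2225,.2035]);hx=np.array([np.cos(yh),np.sin(yh),0])
ok=lambda p,a:solver.inverse_kinematics(p,down(a))
for k in(0,np.pi):
    q=[ok(B+g,np.radians(-31.5)+k),ok(S-.13*hx+[0,0,.03]+g,yh+k),ok(S+[0,0,.03]+g,yh+k)]
    print(k,[None if a is None else np.round(a,2).tolist() for a in q])
    if all(a is not None for a in q):break
R=down(np.radians(-31.5)+k)
env.reach(B+g+[0,0,.11],R);env.movel(B+g,rate=.12);st("at")
effector.grasp(squeeze=40);st("grip")
env.movel(B+g+[0,0,.03],rate=.06);st("up30")
env.movel(B+g+[0,0,.2],rate=.12);env.pause(.2);st("up")
for n in("side",):
    p,w=cloud(n); cv2.imwrite(f"pics/{n}2.png",p[...,::-1]); print(tip_of(n,"basket_bar")[:1],tip_of(n,"basket")[:1])
E
```

```text
0 [[-0.77, 0.63, 0.41, 1.74, -0.33, 0.83, -0.76], [-0.4, 0.22, 1.05, 2.08, -0.23, 0.96, 1.07], [-0.33, 0.4, 0.86, 1.87, -0.35, 1.03, 0.97]]
at t 16.32 tcp [0.5857 0.2622 0.0789] F [ 0.5 -0.1 -0.1] w 0.0918 g 0.0
grip t 17.57 tcp [0.5851 0.262  0.078 ] F [ 0.2 -0.6 -0.5] w 0.0069 g 40.0
up30 t 18.23 tcp [0.5849 0.2621 0.1081] F [-0.8 -0.  -3.2] w 0.0066 g 40.0
up t 19.99 tcp [0.5848 0.2619 0.2774] F [-0.5  0.1 -3.8] w 0.0069 g 40.0
[{'at': [0.5864, 0.2599, 0.2948], 'score': 0.72}] [{'at': [0.5848, 0.2662, 0.207], 'score': 0.81}]
```

View pics/side2.png

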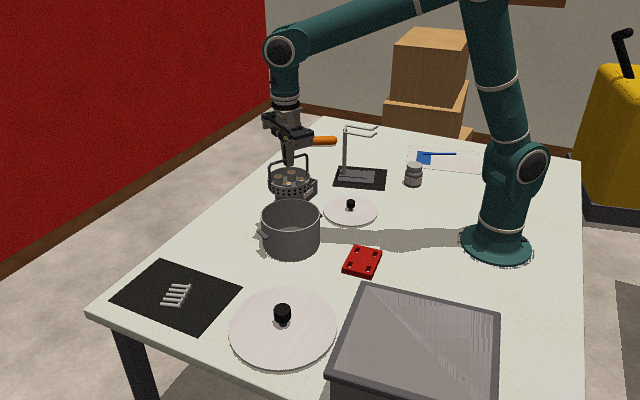

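The picture shows the basket hanging level from the gripper at (290,180), above the pot at (291,230). The lid lies flat at (350,210). Next I carry the basket to the hook.

```bash
python3 - <<'E'
from h import *
g=np.array([0,0,-.019]);yh=np.radians(16.5);S=np.array([.513,-.2225,.2035]);hx=np.array([np.cos(yh),np.sin(yh),0])
A=S-.14*hx
env.movel([.48,.05,.275],rate=.15)
env.movel([A[0],A[1],.275],frame=down(yh),rate=.15)
env.movel(A+g+[0,0,.03],rate=.1);env.pause(.3);st("pre")
for n in("top","side"):
    p,w=cloud(n); cv2.imwrite(f"pics/{n}3.png",p[...,::-1]); print(n,[ (np.round(r["at"],4),r["score"]) for k in("basket_bar","hook_seat","basket") for r in tip_of(n,k)[:1]])
E
```

```text
pre t 25.27 tcp [ 0.379  -0.2623  0.2149] F [-0.  -0.5 -4. ] w 0.0068 g 40.0
top [(array([ 0.3784, -0.2622,  0.2376]), 0.77), (array([ 0.5132, -0.226 ,  0.2018]), 0.68), (array([ 0.3802, -0.2635,  0.1416]), 0.64)]
side [(array([ 0.3812, -0.2629,  0.2289]), 0.83), (array([ 0.5151, -0.2305,  0.2007]), 0.69)]
```

View pics/side3.png

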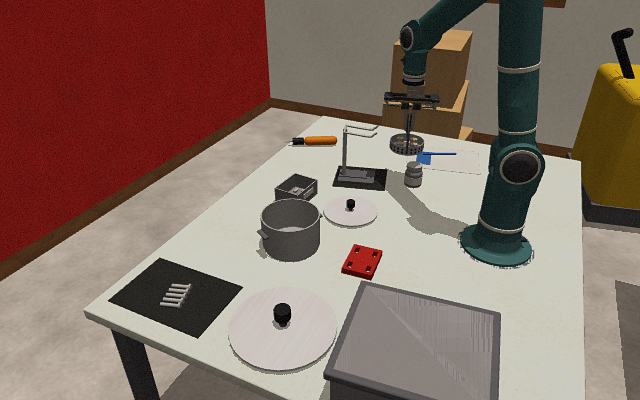

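The picture shows the basket held level at (407,145), in front of the prong tips (372,130), and clear of the jar at (414,175). I move in and lower it until I feel contact.

```bash
python3 - <<'E'
from h import *
g=np.array([0,0,-.019]);yh=np.radians(16.5);S=np.array([.5135,-.2245,.2035]);hx=np.array([np.cos(yh),np.sin(yh),0])
for d in(-.1,-.07,-.04,-.02,.002):
    env.movel(S+d*hx+g+[0,0,.031],rate=.06);s=st(d)
    if np.linalg.norm(s["wrist_force"]-[0,0,-3.8])>6: print("CONTACT");break
else:
    P=S+.002*hx
    env.movel(P+g+[0,0,.008],rate=.05)
    lower(P+g+[0,0,.008],.172,2.5)
for n in("top","side"):
    p,w=cloud(n); cv2.imwrite(f"pics/{n}4.png",p[...,::-1]); print(n,[ (np.round(r["at"],4),r["score"]) for k in("basket_bar","hook_seat","basket") for r in tip_of(n,k)[:1]])
a=cv2.imread("pics/side4.png")[80:200,310:430];b=cv2.imread("pics/top4.png")[150:270,380:500]
cv2.imwrite("pics/c4.png",np.hstack([cv2.resize(i,(400,400)) for i in(a,b)]))
E
```

```text
-0.1 t 26.48 tcp [ 0.4172 -0.253   0.2153] F [-0.9 -0.5 -3.9] w 0.0067 g 40.0
-0.07 t 27.13 tcp [ 0.4462 -0.2444  0.2153] F [-0.7  0.2 -3.8] w 0.0066 g 40.0
-0.04 t 27.78 tcp [ 0.4749 -0.2359  0.2153] F [-0.1  0.9 -2.2] w 0.0065 g 40.0
-0.02 t 28.27 tcp [ 0.4944 -0.2301  0.2153] F [ 0.5  0.3 -4.1] w 0.0066 g 40.0
0.002 t 28.78 tcp [ 0.5154 -0.2239  0.2153] F [-0.4 -0.2 -3.7] w 0.0065 g 40.0
lower t 31.89 tcp [ 0.5156 -0.2241  0.1834] F [-2.   1.1  5.2] w 0.0063 g 40.0
top [(array([ 0.5158, -0.2232,  0.2042]), 0.71), (array([ 0.5119, -0.2231,  0.2015]), 0.76), (array([ 0.5194, -0.2223,  0.1111]), 0.71)]
side [(array([ 0.5159, -0.2253,  0.1988]), 0.86), (array([ 0.5122, -0.229 ,  0.2001]), 0.61), (array([ 0.5196, -0.2212,  0.1149]), 0.73)]
```

View pics/c4.png

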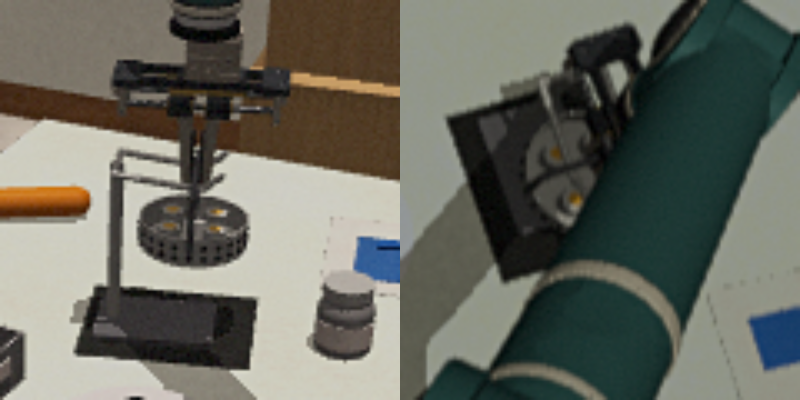

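The crop shows the handle bar lying across both prongs in the seats, behind the tips (side crop 200,180), with the basket level below at (195,230). Contact came at the expected height, so I release and withdraw upward.

```bash
python3 - <<'E'
from h import *
effector.release();st("open")
p=env.sense()["ee_pos"];env.movel([p[0],p[1],p[2]+.14],rate=.08);s=st("up")
env.reach([.45,.1,.40],down(np.radians(16.5)));env.pause(1.);st()
for n in("top","side"):
    p,w=cloud(n); cv2.imwrite(f"pics/{n}5.png",p[...,::-1]); print(n,[ (np.round(r["at"],4),r["score"]) for k in("basket_bar","hook_seat","basket","bin","plate","jar") for r in tip_of(n,k)[:1]])
a=cv2.imread("pics/side5.png")[80:240,310:470];b=cv2.imread("pics/top5.png")[140:260,340:460]
cv2.imwrite("pics/c5.png",np.hstack([cv2.resize(i,(400,400)) for i in(a,b)]))
E
```

```text
open t 33.59 tcp [ 0.5154 -0.2239  0.1825] F [-0.2  0.8  0.4] w 0.0919 g 0.0
up t 35.49 tcp [ 0.5152 -0.2238  0.3221] F [-0.3 -0.   1. ] w 0.0918 g 0.0
 t 37.77 tcp [0.45 0.1  0.4 ] F [ 0.5 -0.6 -0.1] w 0.0919 g 0.0
top [(array([ 0.5137, -0.225 ,  0.2019]), 0.59), (array([ 0.5173, -0.2233,  0.1118]), 0.63), (array([0.3417, 0.2664, 0.0028]), 0.74), (array([ 0.3383, -0.2577, -0.0019]), 0.65)]
side [(array([ 0.518 , -0.2247,  0.203 ]), 0.68), (array([ 0.5147, -0.2282,  0.1987]), 0.82), (array([ 0.5154, -0.224 ,  0.113 ]), 0.85), (array([0.6928, 0.022 , 0.001 ]), 0.77), (array([ 0.3472,  0.2676, -0.0041]), 0.55), (array([ 0.3399, -0.2604, -0.001 ]), 0.62)]
```

View pics/c5.png

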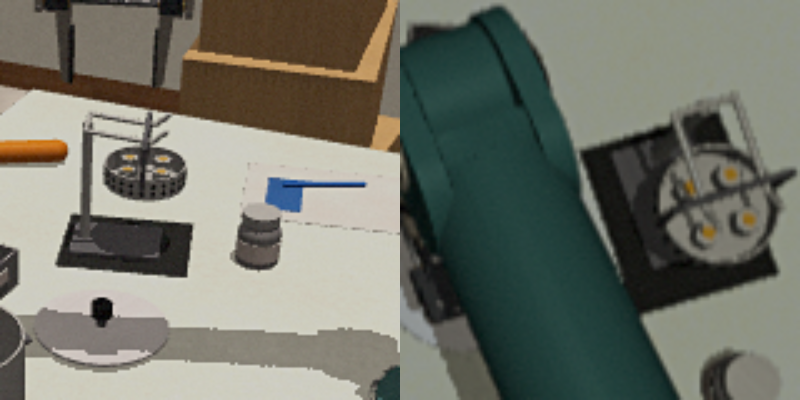

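The crop shows the basket hanging level across both prongs behind the tips (side crop 148,130). The lid is flat with its knob up (100,325), and the bin, plate and jar are where they were. I hand in.

```bash
python3 -c "
from h import *
print(workorder.finish_job())"
```

```text
the job is handed in; nothing more can be done
None
```

The lid is flat on the bench, knob up, the basket hangs level and still on both prongs behind the tips, and the bin, plate and jar have not moved; I handed the job in at about 38 s of the 64 s allowed, and no verdict came back.

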